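Lock the perforator into its sterilising tray

TASK

Fold the open hold-down flap of the sterilising tray right down over the perforator, then push the blue lock cap onto the stud that now stands up through the flap until it clicks, and keep pressing so that its flange sits flat on the flap. Finish with the gripper still on the cap, pressing it down with about 10 N, and do not let go. Leave the perforator in its cradles and the other things on the table where they are.

Things in the scene. Friction and masses are not known exactly. Their poses are not given: they have to be found in the camera images.
- lock_cap: Blue round push-on lock cap with a steel flange at its foot, standing mouth down on the table in front of the tray. Flange 34 mm across, 4 mm thick; ribbed blue grip above it 28 mm across; 32 mm tall in all, 40 g. Origin: centre of the flange's underside, z up. The mouth underneath is a 16 mm hole, 28 mm deep.
- stud (a point): Point on the axis of the tray's steel stud, level with the closed flap's upper face, 44.5 mm above the table: the cap's origin lies here when the cap is fully home. z up along the stud. Spring balls in the stud meet the cap 12 mm before home and resist with up to about 9 N; 10 to 8 mm before home the force drops (the click), the balls then draw the cap down until it rests on the flap.
- set_tray: Steel sterilising tray with perforated floor, 104 mm (x) by 200 mm (y), walls 20 mm high, wire handles to 36 mm at both short ends; fixed to the table. Origin: centre of its underside. Its +x side, away from the robot, carries the hinge of the flap; its -x side the stud.
- hinge_axis (a point): Middle of the flap's hinge axis, 42.5 mm above the table, 72 mm from the stud on the tray's +x side; the axis runs along the tray's y. The flap is 4 mm thick about this axis, 56 mm wide, narrowing to a 40 mm tongue from 52 mm off the axis on; its far edge is 90 mm off. A 22 mm hole in the tongue goes over the stud. The hinge posts beside it are 47 mm high.
- flap_end (a point): Point on the tongue of the flap, 88 mm from the hinge axis, in the middle of its width and thickness.
- flap (a joint): Angle of the aluminium hold-down flap, rad: 0 = folded down level over the perforator (its stop), about 1.57 = upright, more = leaning back away from the robot (up to 1.95). It is stiff and stays where it is left; pushing it takes 1 to 2 N at the tongue.
- perforator: Cranial perforator, 175 mm long, black sleeve 27 mm thick and steel tip, lying along the tray's y in two blue cradles (sleeve to the tray's -y end), its top 36 mm above the table. Origin: underside at mid length. Loose; it stays where it is.
- specimen_jar: Bystander: clear jar with red lid, 40 mm across, 52 mm tall, origin at its underside.
- gauze_pack: Bystander: flat white gauze pack, 62 by 75 by 11 mm, origin at its underside.
- stud_tip (a point): Tip of the stud, 23.5 mm above stud. The stud is 6 mm thick here, widens over 9.5 mm to 14 mm and stays so below; four spring balls stand out 3 mm from its sides 15 mm below the tip.
- bur_tube_1: Bystander: small clear tube with a green stopper, lying flat, 76 mm long, 13 mm wide, 11 mm high, origin at its underside.
Not all that is in view belongs to the job. Several things have the shape of the lock_cap; the one meant has the colours described above.

How it is judged (in metres and radians):
On the way, in this order (a step that is already met when the one before it is completed fails the run):
1. the flap is folded down level over the perforator (value of joint flap below 0.1 rad), for 0.2 s.
2. the cap has clicked onto the stud and sits on the flap (value of joint flap below 0.05 rad and horizontal distance between lock_cap and stud below 0.003 m and z of lock_cap in the frame of stud between -0.003 and 0.002 m and angle between lock_cap's own z axis and vertical below 0.1 rad), for 0.2 s.
At the end, for the whole second after the job is handed in: The flap lies level (within 0.05 rad); the cap is on the stud, fully home on the flap (2 mm) and upright; the gripper is still on the cap and presses it onto the tray with more than 4 N; the perforator lies in its cradles (20 mm) (all of step 2 and contact force between lock_cap and set_tray above 4 N and contact force between the fingers and lock_cap above 3 N and linear speed of lock_cap below 0.02 m/s and distance of perforator from where it was at the start of the episode below 0.02 m); the arm keeps its last pose, push and grip.
It fails at once if the perforator is knocked out of its cradles (30 mm) (distance of perforator from where it was at the start of the episode above 0.03 m).
It fails at once if another thing on the table is disturbed (30 mm) (distance of any of specimen_jar, gauze_pack, bur_tube_1 from where it was at the start of the episode above 0.03 m).
It also fails if it takes over 48 s, if anything falls off the work surface, if the arm or the gripper's body presses on something with over 40 N, if the wrist force passes 120 N, or if a joint passes its speed limit or range.

ROBOT

A 6-joint arm with a two-finger parallel gripper is mounted at the origin on a cart in front of the work surface, level with it; the furniture and walls round the work are solid. World frame = base frame: x ahead of the robot, y to its left, z up, the work surface at z = 0. Lengths are in m, angles in degrees, forces in N, time in s.
With the tool pointing down it reaches from about 0.3 to 0.75 m from the base axis. Payload 8.5 kg.
Tool frame: the origin (TCP) lies midway between the tips of the shut fingers; the grasp point (between the pads) lies 19 mm behind it; z points along the fingers, y is the line along which they close (so a half turn about z gives the same grasp; the last joint's range is limited). The gripper opens to 85 mm and grips with 20 to 120 N. Pads are 22 mm wide; open, the fingers measure 114 mm over their backs; the gripper's body (76 mm by 85 mm) begins 54 mm behind the grasp point. The pads swing forward as they close: fully open they stand 13 mm farther back than shut.
Start: joints at [52.752, 21.807, 74.336, -0, 83.858, -12.336], TCP at [0.232, 0.499, 0.231] pointing down, gripper open.
Joint ranges: [-178.18, 178.18], [-50.72, 133.34], [12.68, 142.11], [-81.47, 261.47], [9.98, 163.14], [-165.26, 165.26]. Speed limits (degrees/s): [136.94, 136.94, 180, 180, 180, 180].

INTERFACE

Orientations are given as a 3x3 rotation matrix whose columns are the frame's x, y, z axes.
In Python, from rig import env, get_image, close_job gives the robot as it stands.
- The arm moves only by the tool step_arm, never from a script. Its argument "targets" is a list of rows, each a list of 2 entries, a list of its own where there are three numbers: the shift along the tool's x, y, z as a fraction of full scale, then the turn, a rotation vector about the tool's x, y, z as a fraction of full scale. In form: [[[x, y, z], [wx, wy, wz]], ...]. A call has 1 to 10 rows; each row is the pose to reach, as a shift and turn from the pose commanded when the call began, along the tool's axes at that moment; what a row does not reach only later rows make up. Full scale, the value 1, is 0.3 m for a shift and 45 degrees for a turn. A row lasts 1/12 s, in which the tool goes at most 41.7 mm and 7.16 degrees, less where a joint would pass 70% of its speed; a pose out of reach is approached as far as the arm can. A call with a number of a shift or a turn outside -1 to 1 is refused whole. A call with a gripper value outside its range is refused whole. "jaw" is the finger opening in mm, from 0 to 85.4, set as the call begins (left out, the last holds). The fingers move at their own pace and stop on an object; "grip_force" is the grip in N (left out, the last holds). Time passes only in rows, so rows that repeat a pose let the fingers close. It gives the time, the measured TCP pose, the force, the opening and the grip force at its end, in the units of the state.
- env.observe(): the state, without advancing time (a new reading comes with each control period).
- get_image(name): name is "scene" or "top"; returns a dict with "img" (480x640x3 uint8, red, green, blue), "z_map" (480x640 float32, m along the optical axis (not along the pixel's ray), 0 where there is no reading), "intrinsics" (3x3 intrinsics, pixels), "D" ([k1, k2, p1, p2, k3] as OpenCV has them; the pictures are not rectified), "rvec" (rotation vector, rad) and "tvec" (3), from world to camera coordinates, as OpenCV has them. Camera axes: x right, y down, z forward; pixel columns grow to the right and rows downward; lengths in m; the calibration is good to about 2 mm. A picture is of the moment at which its call begins.
- close_job(): hands the job in; it is judged then, once.
The state is a dict: "time_s": time; "q": joint angles; "qvel": joint speeds; "joint_efforts": joint torques, N m; "position": TCP position; "tool_rot": TCP orientation; "ft_force": force on the tool from outside, world axes, zero at the start; "wrist_torque": the same for the moment, N m; "grip_width": finger opening in m; "gripper_force": force on a finger pad.
Only numpy, scipy, OpenCV 4.12 (cv2) and the standard library are available. Lean on these libraries where they do the work, as an engineer would, in place of code of your own. Each camera call takes 0.05 s, during which the arm holds its last target. There are 200 camera calls.

## Working session

There is one attempt and no reset: what is moved stays moved. The work goes in short steps, Python scripts to look and compute and a tool call to move; the robot and the scene stay as the last step left them, time stands still between calls to the robot, and variables do not carry over. Pictures are saved under pics/ and viewed, at most 10 in all, crops included, and the job is handed in when it is done.

Besides the shell and the picture viewer there is one more tool, called after "Emit:" as name(argument=value, ...), one argument or row to a line, values as JSON. step_arm: Moves the arm, as the interface text tells. Its arguments: {"type":"object","properties":{"targets":{"type":"array","items":{"type":"array"}},"jaw":{"type":"number"},"grip_force":{"type":"number"}},"required":["targets"]}

```bash
mkdir -p pics; ls
cat > h.py <<'E'
import numpy as np, cv2
from rig import env, get_image, close_job
def save(name,im): cv2.imwrite('pics/'+name+'.png',cv2.cvtColor(im,cv2.COLOR_RGB2BGR))
def world(g,px,z=None,depth=None):
    """pixel(s) -> world, by plane height z or by depth map"""
    px=np.atleast_2d(np.asarray(px,float)); K=g['intrinsics'];R=cv2.Rodrigues(np.array(g['rvec'],float))[0];t=np.array(g['tvec'],float).ravel()
    n=cv2.undistortPoints(px[:,None],np.array(K),np.array(g['D'],float)).reshape(-1,2)
    d=np.c_[n,np.ones(len(n))]; C=-R.T@t; w=d@R
    s=(z-C[2])/w[:,2] if z is not None else np.asarray(depth)
    return C+w*np.reshape(s,(-1,1))
def cloud(g):
    z=g['z_map'];v,u=np.mgrid[:z.shape[0],:z.shape[1]]
    P=world(g,np.c_[u.ravel(),v.ravel()],depth=z.ravel()).reshape(z.shape+(3,)); P[z==0]=np.nan
    return P
def pix(g,X): return cv2.projectPoints(np.atleast_2d(np.array(X,float)),np.array(g['rvec'],float),np.array(g['tvec'],float),np.array(g['intrinsics']),np.array(g['D'],float))[0].reshape(-1,2)
E
python3 - <<'E'
from h import *
for n in('scene','top'):
    g=get_image(n); save(n+'0',g['img']); np.savez('/tmp/'+n,**g)
o=env.observe(); print(o['time_s'],o['position'],o['tool_rot'],o['ft_force'])
E
```

```text
pics
0.1 [0.23151475 0.49861577 0.23076428] [[-9.06958116e-01  4.21220046e-01 -8.05789592e-04]
 [ 4.21220723e-01  9.06957529e-01 -1.06908006e-03]
 [ 2.80498987e-04 -1.30902611e-03 -9.99999104e-01]] [0.25270193 0.48368155 0.65034366]
```

View pics/scene0.png

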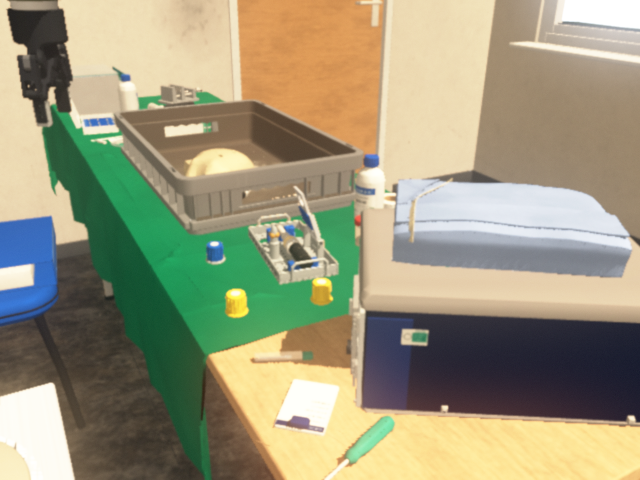

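View pics/top0.png

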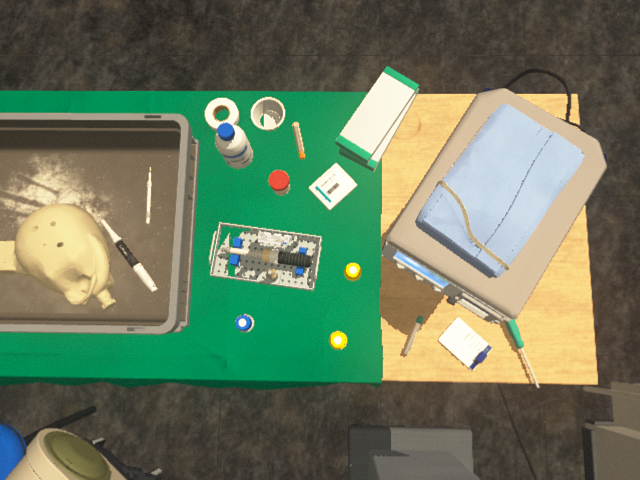

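Both pictures show the possible lock caps. Top view: blue (244,323), yellow (353,271), yellow (338,341), and the blue bottle cap at (226,131), which is not loose. Scene view: blue (215,251), yellow (236,303) and (321,291). By the description I choose the blue one at top (244,323). The tray is at top (267,257) with the flap upright, and the close crop comes next.

Run:
```python
from h import *
t=dict(np.load('/tmp/top.npz'));s=dict(np.load('/tmp/scene.npz'))
a=cv2.resize(t['img'][210:340,200:333],(399,390),interpolation=cv2.INTER_CUBIC)
b=cv2.resize(s['img'][180:310,200:333],(399,390),interpolation=cv2.INTER_CUBIC)
save('crop',np.hstack([a,b]))
for n,g in(('top',t),('scene',s)):
    P=cloud(g);np.save('/tmp/P'+n,P)
    R=cv2.Rodrigues(g['rvec'])[0];print(n,'cam',-R.T@g['tvec'],g['intrinsics'][0,0])
    h=cv2.cvtColor(g['img'],cv2.COLOR_RGB2HSV)
    m=((h[...,0]>100)&(h[...,0]<125)&(h[...,1]>150)&(h[...,2]>60)).astype(np.uint8)
    k,l,st,c=cv2.connectedComponentsWithStats(m)
    for i in range(1,k):
        if st[i,4]>12:
            Q=P[l==i]; print(st[i],c[i].round(1),np.nanmedian(Q,0).round(4),np.nanmax(Q[:,2]).round(4))
P=np.load('/tmp/Ptop.npy')
for u,v in [(212,275),(223,224),(321,238),(314,290),(267,257),(100,350),(280,182)]: print(u,v,P[v,u])
```

```text
top cam [0.38965703 0.19459451 1.08882901] 570.5195758045073
[218 123  16  17 195] [225.5 130.7] [0.7666 0.409  0.1375] 0.1423
[233 237   9  11  75] [236.9 242.3] [0.5862 0.4004 0.0277] 0.0327
[299 248   7   7  37] [302.1 250.7] [0.5724 0.2764 0.0201] 0.0259
[230 254  10  12  85] [234.1 259.4] [0.5535 0.4044 0.0273] 0.0324
[296 267   8   8  53] [299.4 270.3] [0.5353 0.2811 0.0187] 0.0237
[236 315  15  15 115] [243.5 322.7] [0.434  0.3785 0.0318] 0.0363
[  0 424  23  56 881] [  8.5 450.9] [ 0.1414  0.9824 -0.3028] -0.2839
[ 10 426  16  26  43] [ 20.4 438.1] [ 0.1635  0.976  -0.3407] -0.334
scene cam [ 0.15071915 -0.51960622  0.4717022 ] 594.6039160303629
[100 119   6   5  26] [102.5 121. ] [0.4413 1.4497 0.0104] 0.0123
[ 91 120   6   5  27] [ 93.6 122. ] [0.4141 1.4481 0.0102] 0.0124
[   0  217   57  100 3948] [ 27.7 262.8] [ 0.1533  1.064  -0.2236] -0.2162
[286 226   8   8  41] [290.  229.1] [0.589  0.3956 0.0247] 0.0295
[207 243  16  17 204] [214.7 251.9] [0.4326 0.3716 0.022 ] 0.0337
[  0 297  58  28 295] [ 27.2 313.9] [ 0.1241  0.9594 -0.3409] -0.3302
212 275 [0.52391651 0.44703331 0.0176549 ]
223 224 [0.62380464 0.43151063 0.01572756]
321 238 [0.59932592 0.24123213 0.01062638]
314 290 [0.49975314 0.25309559 0.00133788]
267 257 [0.55763927 0.34138561 0.03164546]
100 350 [0.38030357 0.65647135 0.00106798]
280 182 [0.69773643 0.31889156 0.05408163]
```

View pics/crop.png

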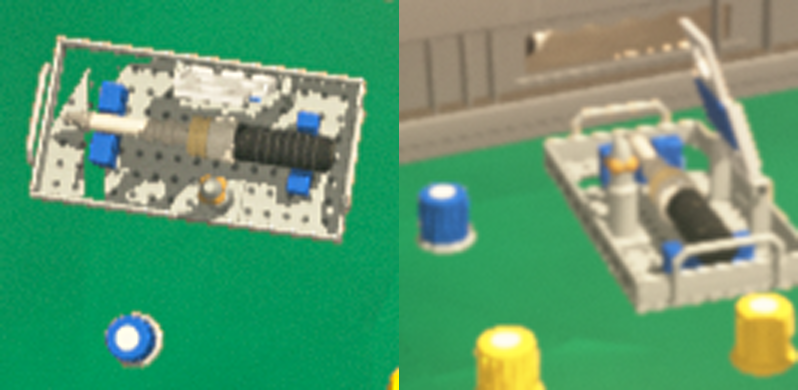

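The crop shows the blue cap with its steel flange at crop (132,338), i.e. top (244,323), so the choice is confirmed. The stud has a gold ball ring at top crop (213,190), and the flap leans upright at the hinge side.

```bash
cat > meas.py <<'E'
from h import *
t=dict(np.load('/tmp/top.npz'));s=dict(np.load('/tmp/scene.npz'))
Pt=np.load('/tmp/Ptop.npy');Ps=np.load('/tmp/Pscene.npy')
# tray rectangle from the wall-top corners
c=world(t,[(220,223.3),(321.7,236.7),(314,289.3),(211,274.3)],z=.02)[:,:2]
print('corners',c.round(4).tolist(),'sides',[np.linalg.norm(c[i]-c[i-1]).round(3) for i in range(4)])
yx=(c[0]-c[1]+c[3]-c[2]);yx/=np.linalg.norm(yx);print('tray y',yx,'yaw(deg) of x',np.degrees(np.arctan2(-yx[0],yx[1])),'centre',c.mean(0))
x=np.array([yx[1],-yx[0]]);ctr=c.mean(0)
for n,P in(('top',Pt),('scene',Ps)):
    d=P[...,:2]-ctr; lx=d@x; ly=d@yx
    m=(abs(ly)<.06)&(lx<-.015)&(lx>-.06)&(P[...,2]>.045)
    v,u=np.nonzero(m);print(n,'stud pts',m.sum());
    for a,b in list(zip(u,v))[:40]: print((a,b),P[b,a].round(4),(lx[b,a]*1e3).round(1),(ly[b,a]*1e3).round(1))
    m=(abs(ly)<.06)&(lx>.015)&(lx<.1)&(P[...,2]>.05)
    print('flap',m.sum(), np.c_[lx[m],ly[m],P[m][:,2]][np.argsort(-P[m][:,2])][::max(1,m.sum()//10)].round(4))
# cap: white disc on top
for n,g,(u0,v0) in(('top',t,(244,323)),('scene',s,(215,245))):
    im=g['img'][v0-14:v0+18,u0-14:u0+15].astype(int)
    w=(im.min(2)>150); vv,uu=np.nonzero(w); print(n,'white',w.sum(),uu.mean()+u0-14,vv.mean()+v0-14)
E
python3 meas.py
```

```text
corners [[0.6242, 0.4365], [0.6, 0.2395], [0.4992, 0.2521], [0.5249, 0.4485]] sides [np.float64(0.1), np.float64(0.198), np.float64(0.102), np.float64(0.198)]
tray y [0.12586873 0.99204691] yaw(deg) of x -7.230926746077271 centre [0.56208896 0.34414583]
top stud pts 77
(np.int64(268), np.int64(268)) [0.5335 0.3355 0.0552] -27.3 -12.1
(np.int64(269), np.int64(268)) [0.5331 0.3333 0.058 ] -27.4 -14.4
(np.int64(267), np.int64(269)) [0.531  0.3367 0.0595] -29.9 -11.3
(np.int64(268), np.int64(269)) [0.5311 0.3349 0.0589] -29.5 -13.0
(np.int64(269), np.int64(269)) [0.5309 0.3328 0.0609] -29.5 -15.1
(np.int64(270), np.int64(269)) [0.5308 0.3309 0.062 ] -29.4 -17.1
(np.int64(271), np.int64(269)) [0.5312 0.3294 0.0594] -28.8 -18.5
(np.int64(272), np.int64(269)) [0.5317 0.3281 0.0552] -28.1 -19.7
(np.int64(273), np.int64(269)) [0.532  0.3265 0.0535] -27.6 -21.3
(np.int64(274), np.int64(269)) [0.5319 0.3246 0.0541] -27.4 -23.2
(np.int64(266), np.int64(270)) [0.5295 0.3388 0.0571] -31.7 -9.4
(np.int64(267), np.int64(270)) [0.53   0.3375 0.0535] -31.0 -10.7
(np.int64(268), np.int64(270)) [0.5288 
[... 4480 characters left out ...]
48 0.3264 0.0608] -34.8 -22.3
(np.int64(275), np.int64(231)) [0.5268 0.3269 0.0602] -32.8 -21.6
(np.int64(276), np.int64(231)) [0.5274 0.3239 0.0612] -31.9 -24.4
(np.int64(277), np.int64(231)) [0.5308 0.3274 0.0592] -28.9 -20.5
(np.int64(268), np.int64(232)) [0.5194 0.3396 0.0547] -41.8 -9.9
flap 344 [[ 0.0155 -0.0373  0.1143]
 [ 0.0173 -0.0124  0.1013]
 [ 0.0189 -0.038   0.0944]
 [ 0.0159 -0.0415  0.0907]
 [ 0.0255 -0.0445  0.0869]
 [ 0.0252 -0.0455  0.0819]
 [ 0.0286 -0.0412  0.076 ]
 [ 0.023  -0.0219  0.0709]
 [ 0.0246 -0.0377  0.0659]
 [ 0.0299 -0.0382  0.0579]
 [ 0.0396 -0.0418  0.0505]]
top white 87 245.4942528735632 322.0574712643678
scene white 69 216.53623188405797 251.2463768115942
```

```bash
cat > meas2.py <<'E'
from h import *
t=dict(np.load('/tmp/top.npz'));s=dict(np.load('/tmp/scene.npz'))
Pt=np.load('/tmp/Ptop.npy');Ps=np.load('/tmp/Pscene.npy')
def tri(pt,ps):
    A=[];b=[]
    for g,p in((t,pt),(s,ps)):
        a,c=world(g,p,z=0)[0],world(g,p,z=.1)[0];d=(c-a)/np.linalg.norm(c-a);M=np.eye(3)-np.outer(d,d);A.append(M);b.append(M@a)
    return np.linalg.lstsq(np.vstack(A),np.hstack(b),rcond=None)[0]
# white disc of cap, connected comp nearest given pixel
pp={}
for n,g,p in(('top',t,(243,322)),('scene',s,(215,246))):
    m=((g['img'].min(2)>140)).astype(np.uint8)
    k,l,st,c=cv2.connectedComponentsWithStats(m,connectivity=4)
    i=min(range(1,k),key=lambda j:np.hypot(*(c[j]-p)) if st[j,4]>3 else 1e9);pp[n]=c[i];print(n,'disc',st[i],c[i],world(g,c[i],z=.032))
print('cap tri',tri(pp['top'],pp['scene']))
for n,g,P in(('top',t,Pt),('scene',s,Ps)):
    m=(np.hypot(P[...,0]-.525,P[...,1]-.33)<.02)&(P[...,2]>.0655);v,u=np.nonzero(m);c=(u.mean(),v.mean());pp[n]=c
    print(n,'tip',c,m.sum(),np.median(P[m],0),world(g,c,z=.067))
    hsv=cv2.cvtColor(g['img'],cv2.COLOR_RGB2HSV)
    r=np.hypot(P[...,0]-.525,P[...,1]-.33)<.02
    m=r&(P[...,2]>.046)&(P[...,2]<.06)&(hsv[...,0]>8)&(hsv[...,0]<28)&(hsv[...,1]>110);v,u=np.nonzero(m)
    if m.sum(): print('gold',m.sum(),u.min(),u.max(),v.min(),v.max(),world(g,[(u.min()+u.max())/2,(v.min()+v.max())/2],z=.0535))
print('tip tri',tri(pp['top'],pp['scene']))
# flap: orange pts, plane fit
yx=np.array([.12587,.99205]);x=np.array([yx[1],-yx[0]]);ctr=np.array([.5621,.3441])
for n,P in(('top',Pt),('scene',Ps)):
    d=P[...,:2]-ctr;lx=d@x;ly=d@yx
    m=(ly>-.06)&(ly<.02)&(lx>-.01)&(lx<.06)&(P[...,2]>.055)&(P[...,2]<.2)
    a=np.c_[lx[m],ly[m],P[m][:,2]];k=np.polyfit(a[:,2],a[:,0],1);r=a[:,0]-np.polyval(k,a[:,2]);a=a[abs(r)<.006];k=np.polyfit(a[:,2],a[:,0],1)
    print(n,len(a),'flap dx/dz',k,'angle',np.degrees(np.arctan2(1,-k[0])),'x at hinge',np.polyval(k,.0425),'y range by z',a[:,1].min(),a[:,1].max(),a[:,2].max())
    up=a[a[:,2]>.105];print(up[:,1].min(),up[:,1].max(),len(up))
for u,v in[(196,320),(190,326),(186,300),(195,200),(188,150)]:print('bin',Pt[v,u])
E
python3 meas2.py
```

```text
top disc [238 318   8   9  53] [241.75471698 322.30188679] [[0.43510691 0.38357206 0.032     ]]
scene disc [210 241   9   6  39] [214.12820513 243.33333333] [[0.43711413 0.38409171 0.032     ]]
cap tri [0.43591324 0.38319661 0.03257917]
top tip (np.float64(269.2142857142857), np.float64(272.0)) 14 [0.52459318 0.33122918 0.06771562] [[0.52458373 0.33144024 0.067     ]]
gold 25 266 274 268 277 [[0.52546188 0.3317686  0.0535    ]]
scene tip (np.float64(273.06666666666666), np.float64(226.6)) 15 [0.52519669 0.33021028 0.06777465] [[0.52529486 0.3310613  0.067     ]]
gold 35 269 278 233 237 [[0.52374439 0.32650863 0.0535    ]]
tip tri [0.52496691 0.33130496 0.06692613]
top 244 flap dx/dz [-0.34408416  0.05396546] angle 71.01247102533952 x at hinge 0.03934188281635363 y range by z -0.04568961658132388 0.009817738827550269 0.13212840046018126
-0.03753841767609436 0.0016427724681747564 86
scene 392 flap dx/dz [-0.29303761  0.04640684] angle 73.66743078682882 x at hinge 0.033952737215523277 y range by z -0.048977168854848416 0.012594563683425068 0.12969569173321932
-0.04036605852132996 0.0030579298304065374 110
bin [ 0.43948546  0.4773039  -0.00071611]
bin [0.42794427 0.48778144 0.00054245]
bin [0.47452167 0.48947481 0.03322603]
bin [0.66794936 0.48560609 0.02827086]
bin [0.73988288 0.48153924 0.11026311]
```

```bash
cat >> h.py <<'E'
from scipy.spatial.transform import Rotation as Rn
STUD=np.array([.525,.3313]);TX=np.array([.992,-.126]);HINGE=STUD+.072*TX
def go(p,yaw=82.77):
    """print the move (fractions) to TCP p, tool down, tool y at yaw deg from world x"""
    o=env.observe();R=np.array(o['tool_rot']);a=np.radians(yaw)
    y=np.array([np.cos(a),np.sin(a),0]);z=np.array([0,0,-1.]);W=np.c_[np.cross(y,z),y,z]
    s=R.T@(np.array(p)-o['position'])/.3;w=Rn.from_matrix(R.T@W).as_rotvec(degrees=True)/45
    print('shift',s.round(4).tolist(),'turn',w.round(4).tolist(),'dist',np.linalg.norm(s)*.3)
def lp(r,z): return np.r_[HINGE-r*TX,z]   # r = mm from hinge toward stud
E
python3 - <<'E'
from h import *
print(HINGE); go(lp(-.012,.20)); o=env.observe();print(o['position'],o['grip_width'],o['gripper_force'])
E
```

```text
[0.596424 0.322228]
shift [-1.389, -0.0086, 0.1022] turn [-0.0016, -0.0006, -0.3929] dist 0.41783130251234063
[0.23151475 0.49861577 0.23076428] 0.08511175993637703 0.0
```

Emit:
step_arm(
  targets=[
    [[-0.06,0,0],[0,0,-0.06]],
    [[-0.16,0,0],[0,0,-0.14]],
    [[-0.27,0,0],[0,0,-0.22]],
    [[-0.38,0,0],[0,0,-0.3]],
    [[-0.49,0,0],[0,0,-0.36]],
    [[-0.59,0,0],[0,0,-0.393]],
    [[-0.66,0,0],[0,0,-0.393]],
    [[-0.7,0,0],[0,0,-0.393]],
    [[-0.7,0,0],[0,0,-0.393]],
  ],
  jaw=0,
  grip_force=30,
)

```text
time_s: 0.85
position: [0.4237, 0.4094, 0.2307]
tool_rot: [[-0.992, 0.128, -0.001], [0.128, 0.992, -0.001], [0.0, -0.001, -1.0]]
ft_force: [-0.2, -0.2, -0.6]
grip_width: -0.0002
gripper_force: 0.0
```

```bash
python3 -c "
from h import *
go(lp(-.012,.20))"
```

```text
shift [-0.6482, -0.2139, 0.1021] turn [-0.0009, -0.0006, -0.0033] dist 0.20706731399133935
```

Emit:
step_arm(
  targets=[
    [[-0.08,-0.03,0],[0,0,0]],
    [[-0.18,-0.06,0],[0,0,0]],
    [[-0.29,-0.1,0],[0,0,0]],
    [[-0.4,-0.14,0],[0,0,0]],
    [[-0.5,-0.17,0],[0,0,0]],
    [[-0.59,-0.2,0.02],[0,0,0]],
    [[-0.648,-0.214,0.06],[0,0,0]],
    [[-0.648,-0.214,0.1],[0,0,0]],
    [[-0.648,-0.214,0.1],[0,0,0]],
  ],
)

```text
time_s: 1.6
position: [0.6057, 0.3225, 0.1981]
tool_rot: [[-0.992, 0.126, -0.005], [0.126, 0.992, -0.001], [0.005, -0.002, -1.0]]
ft_force: [0.1, 0.2, -0.1]
grip_width: -0.0
gripper_force: 0.0
```

```bash
python3 -c "
from h import *
go(lp(-.012,.108))
g=get_image('scene');save('behind',cv2.resize(g['img'][100:300,180:400],(660,600)))"
```

```text
shift [-0.0109, -0.0042, 0.3003] turn [-0.0027, -0.0067, -0.0001] dist 0.09016735953715449
```

View pics/behind.png

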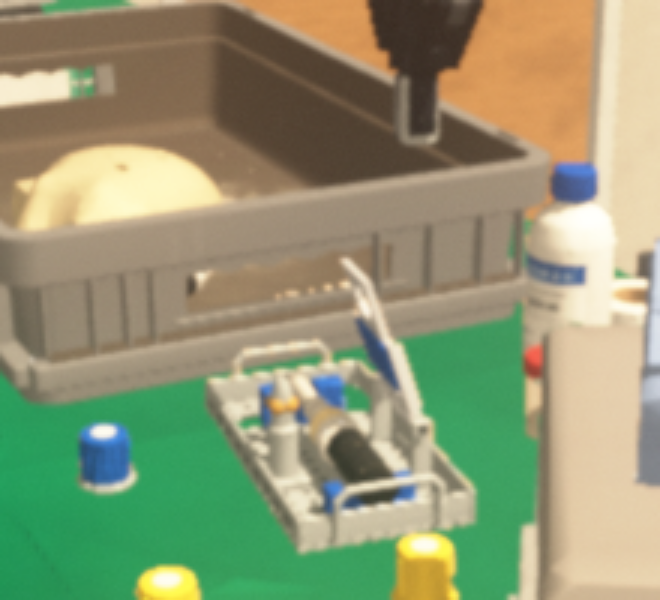

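The shut fingers hang at crop (418,140), beyond and above the flap's end at (350,262), with the way down behind the flap free.

Emit:
step_arm(
  targets=[
    [[0,-0.002,0.06],[0,0,0]],
    [[0,-0.004,0.14],[0,-0.007,0]],
    [[0,-0.004,0.22],[0,-0.007,0]],
    [[0,-0.004,0.27],[0,-0.007,0]],
    [[0,-0.004,0.3],[0,-0.007,0]],
    [[0,-0.004,0.3],[0,-0.007,0]],
    [[0,-0.004,0.3],[0,-0.007,0]],
  ],
)

```text
time_s: 2.23
position: [0.6066, 0.3218, 0.1126]
tool_rot: [[-0.992, 0.125, 0.007], [0.125, 0.992, -0.0], [-0.007, 0.001, -1.0]]
ft_force: [-0.1, -0.3, 0.4]
grip_width: -0.0
gripper_force: 0.0
```

Emit:
step_arm(
  targets=[
    [[0.025,0,0],[0,0,0]],
    [[0.05,0,0.005],[0,0,0]],
    [[0.072,0,0.015],[0,0,0]],
    [[0.093,0,0.03],[0,0,0]],
    [[0.107,0,0.042],[0,0,0]],
    [[0.12,0,0.055],[0,0,0]],
    [[0.133,0,0.068],[0,0,0]],
    [[0.143,0,0.083],[0,0,0]],
    [[0.152,0,0.098],[0,0,0]],
    [[0.16,0,0.114],[0,0,0]],
  ],
)

```text
time_s: 3.07
position: [0.5588, 0.3273, 0.0769]
tool_rot: [[-0.992, 0.126, 0.006], [0.126, 0.992, -0.0], [-0.006, 0.0, -1.0]]
ft_force: [0.7, -0.3, 1.7]
grip_width: 0.0001
gripper_force: 0.7
```

```bash
python3 -c "
from h import *
go(lp(.042,.0589));go(lp(.041,.0445))"
```

```text
shift [0.014, -0.0009, 0.0601] turn [0.0004, 0.0075, 0.0004] dist 0.01850106379602221
shift [0.0109, -0.0009, 0.1081] turn [0.0004, 0.0075, 0.0004] dist 0.032590117756332804
```

Emit:
step_arm(
  targets=[
    [[0.006,0,0.02],[0,0,0]],
    [[0.01,0,0.04],[0,0,0]],
    [[0.01,0,0.055],[0,0,0]],
    [[0.01,0,0.07],[0,0,0]],
    [[0.009,0,0.082],[0,0,0]],
    [[0.008,0,0.092],[0,0,0]],
    [[0.007,0,0.098],[0,0,0]],
    [[0.007,0,0.102],[0,0,0]],
    [[0.007,0,0.105],[0,0,0]],
    [[0.007,0,0.105],[0,0,0]],
  ],
)

```text
time_s: 3.9
position: [0.5575, 0.3272, 0.0452]
tool_rot: [[-0.992, 0.126, 0.005], [0.126, 0.992, -0.001], [-0.006, -0.0, -1.0]]
ft_force: [0.3, -0.5, -0.3]
grip_width: 0.0001
gripper_force: 0.0
```

Emit:
step_arm(
  targets=[
    [[0,0,0.004],[0,0,0]],
    [[0,0,0.008],[0,0,0]],
    [[0,0,0.012],[0,0,0]],
    [[0,0,0.012],[0,0,0]],
    [[0,0,0.012],[0,0,0]],
  ],
)

```text
time_s: 4.32
position: [0.5577, 0.3274, 0.0443]
tool_rot: [[-0.992, 0.126, 0.008], [0.126, 0.992, -0.0], [-0.007, 0.001, -1.0]]
ft_force: [-6.4, -2.8, 18.5]
grip_width: -0.0002
gripper_force: 9.0
```

```bash
python3 -c "
from h import *
o=env.observe();print(o['ft_force'],o['position'])
g=get_image('scene');save('down',cv2.resize(g['img'][170:300,220:380],(780,634)[:2] and (730,593)))"
```

```text
[-6.37661063 -2.76433306 18.46750679] [0.55767462 0.32735983 0.04430577]
```

View pics/down.png

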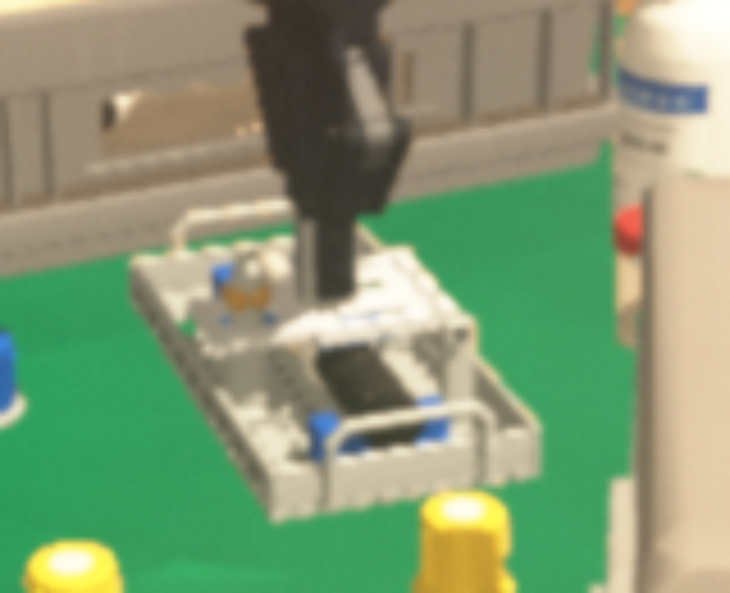

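The flap lies level under the fingers, with the stud up through the hole at crop (247,280). The reading is 18 N at z = 44.3 mm, so the flap is on its stop. Now I lift and go above the cap.

Emit:
step_arm(
  targets=[
    [[0,0,-0.02],[0,0,0]],
    [[0,0,-0.08],[0,0,0]],
    [[0,0,-0.17],[0,0,0]],
    [[0,0,-0.26],[0,0,0]],
    [[0,0,-0.32],[0,0,0]],
    [[0,0,-0.35],[0,0,0]],
    [[0,0,-0.35],[0,0,0]],
    [[0,0,-0.35],[0,0,0]],
  ],
  jaw=60,
)

```text
time_s: 5.03
position: [0.5566, 0.3272, 0.146]
tool_rot: [[-0.992, 0.126, 0.005], [0.126, 0.992, -0.001], [-0.005, -0.0, -1.0]]
ft_force: [-0.1, -0.4, -1.0]
grip_width: 0.06
gripper_force: 0.0
```

```bash
python3 -c "
from h import *
go((.436,.383,.10))"
```

```text
shift [0.423, 0.1338, 0.1511] turn [-0.0005, 0.0061, 0.0001] dist 0.1406031146629441
```

Emit:
step_arm(
  targets=[
    [[0.05,0.015,0],[0,0,0]],
    [[0.13,0.04,0],[0,0,0]],
    [[0.22,0.07,0],[0,0.006,0]],
    [[0.31,0.1,0],[0,0.006,0]],
    [[0.38,0.12,0.04],[0,0.006,0]],
    [[0.423,0.134,0.09],[0,0.006,0]],
    [[0.423,0.134,0.14],[0,0.006,0]],
    [[0.423,0.134,0.15],[0,0.006,0]],
    [[0.423,0.134,0.15],[0,0.006,0]],
    [[0.423,0.134,0.15],[0,0.006,0]],
  ],
)

```text
time_s: 5.87
position: [0.4367, 0.3829, 0.1007]
tool_rot: [[-0.992, 0.126, 0.0], [0.126, 0.992, -0.001], [-0.0, -0.0, -1.0]]
ft_force: [-0.5, 0.3, -0.8]
grip_width: 0.0596
gripper_force: 0.0
```

Run:
```python
from h import *
go((.436,.383,.007))
T=get_image('top');S=get_image('scene')
a=cv2.resize(T['img'][250:380,180:310],(395,395));b=cv2.resize(S['img'][180:310,150:280],(395,395));save('over',np.hstack([a,b]))
yx=np.array([.12587,.99205]);P=cloud(T);d=P[...,:2]-STUD;r=-(d-0)@TX+.072;ly=d@yx
m=(abs(ly)<.018)&(r>.015)&(r<.055);z=P[...,2][m];k=np.polyfit(r[m],z,1);print('flap plane slope,z',k,np.nanmedian(z),m.sum())
```

```text
shift [0.0024, 0.0001, 0.3125] turn [-0.0006, 0.0003, -0.0006] dist 0.09374794848142416
flap plane slope,z [-0.01268854  0.04297991] 0.04337441327758895 374
```

View pics/over.png

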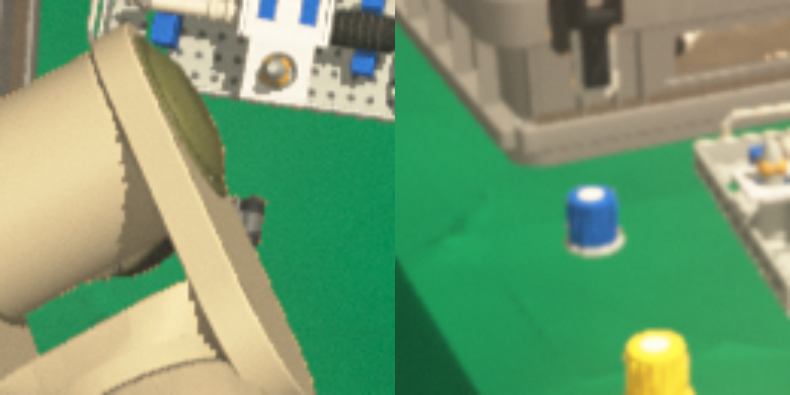

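The flap stays level (slope 0.7°) with the stud centred in its hole at top crop (277,70). The cap stands untouched at scene crop (593,215), below the open fingers. Now down and grip.

Emit:
step_arm(
  targets=[
    [[0.002,0,0.05],[0,0,0]],
    [[0.002,0,0.11],[0,0,0]],
    [[0.002,0,0.17],[0,0,0]],
    [[0.002,0,0.22],[0,0,0]],
    [[0.002,0,0.265],[0,0,0]],
    [[0.002,0,0.295],[0,0,0]],
    [[0.002,0,0.309],[0,0,0]],
    [[0.002,0,0.309],[0,0,0]],
    [[0.002,0,0.309],[0,0,0]],
  ],
)

```text
time_s: 6.72
position: [0.4362, 0.3834, 0.009]
tool_rot: [[-0.992, 0.126, 0.002], [0.126, 0.992, 0.0], [-0.002, 0.001, -1.0]]
ft_force: [-0.1, -0.6, -0.9]
grip_width: 0.0596
gripper_force: 0.0
```

Emit:
step_arm(
  targets=[
    [[0,0,0],[0,0,0]],
    [[0,0,0],[0,0,0]],
    [[0,0,0],[0,0,0]],
    [[0,0,0],[0,0,0]],
    [[0,0,0],[0,0,0]],
    [[0,0,0],[0,0,0]],
    [[0,0,0],[0,0,0]],
    [[0,0,0],[0,0,0]],
  ],
  jaw=20,
  grip_force=60,
)

```text
time_s: 7.38
position: [0.4361, 0.3834, 0.0093]
tool_rot: [[-0.992, 0.126, 0.002], [0.126, 0.992, 0.001], [-0.002, 0.001, -1.0]]
ft_force: [-0.5, 0.0, 4.9]
grip_width: 0.0256
gripper_force: 59.1
```

Emit:
step_arm(
  targets=[
    [[0,0,-0.03],[0,0,0]],
    [[0,0,-0.09],[0,0,0]],
    [[0,0,-0.16],[0,0,0]],
    [[0,0,-0.23],[0,0,0]],
    [[0,0,-0.29],[0,0,0]],
    [[0,0,-0.33],[0,0,0]],
    [[0,0,-0.35],[0,0,0]],
    [[0,0,-0.35],[0,0,0]],
  ],
)

```text
time_s: 8.05
position: [0.4361, 0.3835, 0.115]
tool_rot: [[-0.992, 0.126, 0.003], [0.126, 0.992, 0.001], [-0.003, 0.002, -1.0]]
ft_force: [0.9, 0.6, -0.8]
grip_width: 0.0259
gripper_force: 59.1
```

Run:
```python
from h import *
o=env.observe();print(o['position'],o['grip_width'],o['ft_force'],o['gripper_force'])
S=get_image('scene');np.savez('/tmp/held',**S);p=pix(S,o['position'])[0];print(p)
u,v=p.astype(int);save('held',cv2.resize(S['img'][v-45:v+35,u-50:u+50],(750,600),interpolation=cv2.INTER_CUBIC))
go(np.r_[STUD,.10])
```

```text
[0.43605586 0.38352102 0.11499126] 0.025872273288262606 [ 0.87489727  0.58401436 -0.78774778] 59.08102819696069
[210.49693182 198.51783665]
shift [-0.3172, -0.1344, 0.0462] turn [0.0007, 0.0018, 0.0001] dist 0.10427322006857151
```

View pics/held.png

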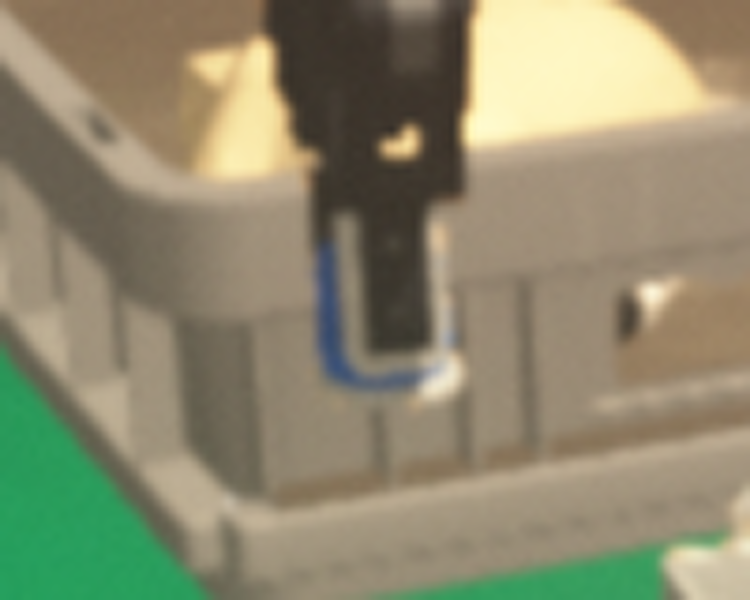

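The held cap stands upright in the pads: blue edges at crop x≈318 and 455, flange foot at (440,380). I check its offset from the tool using those edges.

Run:
```python
from h import *
S=dict(np.load('/tmp/held.npz'));o=env.observe();p=o['position']
cam=-cv2.Rodrigues(S['rvec'])[0].T@S['tvec']
f=(p-cam)[:2];f/=np.linalg.norm(f);rt=np.array([f[1],-f[0]])
h=cv2.cvtColor(S['img'],cv2.COLOR_RGB2HSV);m=(h[...,0]>100)&(h[...,0]<128)&(h[...,1]>110)&(h[...,2]>50)
for v in range(184,206):
    u=np.nonzero(m[v,196:228])[0]+196
    e=[pix(S,np.r_[p[:2]+s*.014*rt,z]) [0] for z in (p[2]-.004+.0+.018,p[2]) for s in(-1,1)]
    if len(u):print(v,u.min(),u.max())
print('expected edges (upper, lower):',np.round(e,1).tolist(),'px/mm',(e[1][0]-e[0][0])/28)
```

```text
195 203 203
197 203 203
198 203 203
199 204 204
200 204 204
201 204 204
202 205 205
expected edges (upper, lower): [[201.2, 191.8], [218.4, 190.9], [201.8, 199.8], [218.9, 198.8]] px/mm 0.6137413377978019
```

Emit:
step_arm(
  targets=[
    [[-0.04,-0.017,0],[0,0,0]],
    [[-0.1,-0.042,0],[0,0,0]],
    [[-0.17,-0.072,0],[0,0,0]],
    [[-0.24,-0.1,0],[0,0,0]],
    [[-0.29,-0.123,0],[0,0,0]],
    [[-0.3155,-0.1345,0],[0,0.002,0]],
    [[-0.3155,-0.1345,0.02],[0,0.002,0]],
    [[-0.3155,-0.1345,0.046],[0,0.002,0]],
    [[-0.3155,-0.1345,0.046],[0,0.002,0]],
    [[-0.3155,-0.1345,0.046],[0,0.002,0]],
  ],
)

```text
time_s: 8.93
position: [0.5233, 0.3317, 0.0988]
tool_rot: [[-0.992, 0.125, -0.003], [0.125, 0.992, -0.001], [0.003, -0.001, -1.0]]
ft_force: [-0.8, -0.3, -0.8]
grip_width: 0.0257
gripper_force: 59.1
```

Run:
```python
from h import *
o=env.observe();print(o['position'],o['ft_force'])
S=get_image('scene');T=get_image('top')
a=cv2.resize(S['img'][185:255,235:315],(400,350),interpolation=cv2.INTER_CUBIC);b=cv2.resize(T['img'][235:305,230:310],(400,350),interpolation=cv2.INTER_CUBIC)
save('above',np.hstack([a,b])); go([.5245,.3313,.08])
```

```text
[0.52327303 0.33174388 0.09879888] [-0.81481321 -0.27786884 -0.84858088]
shift [-0.0023, -0.0017, 0.0657] turn [0.0, -0.0012, 0.0013] dist 0.019721110685899466
```

View pics/above.png

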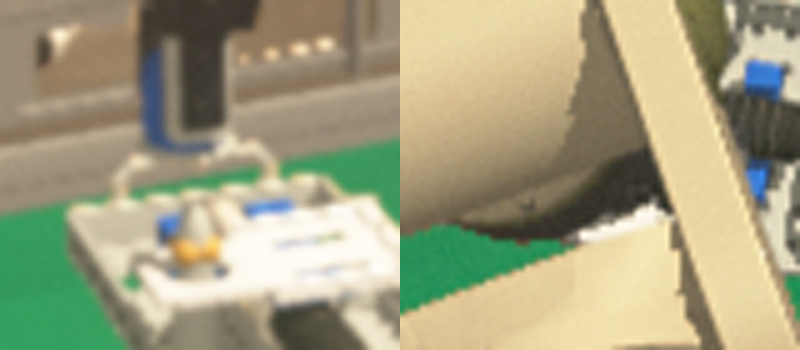

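Scene crop: the cap is centred at x≈190 above the stud tip at (197,205). Given the picture's slight lean of verticals, it is right over the stud. I lower it in stages.

Emit:
step_arm(
  targets=[
    [[-0.002,-0.0015,0.01],[0,0,0]],
    [[-0.002,-0.0015,0.025],[0,0,0]],
    [[-0.002,-0.0015,0.04],[0,0,0]],
    [[-0.002,-0.0015,0.055],[0,0,0]],
    [[-0.002,-0.0015,0.068],[0,0,0]],
    [[-0.002,-0.0015,0.08],[0,0,0]],
    [[-0.002,-0.0015,0.088],[0,0,0]],
    [[-0.002,-0.0015,0.088],[0,0,0]],
  ],
)

```text
time_s: 9.7
position: [0.5248, 0.3307, 0.0726]
tool_rot: [[-0.992, 0.126, -0.002], [0.126, 0.992, -0.0], [0.002, -0.0, -1.0]]
ft_force: [-0.1, -0.2, -0.2]
grip_width: 0.0255
gripper_force: 59.1
```

Emit:
step_arm(
  targets=[
    [[0,0,0.008],[0,0,0]],
    [[0,0,0.016],[0,0,0]],
    [[0,0,0.023],[0,0,0]],
    [[0,0,0.03],[0,0,0]],
    [[0,0,0.036],[0,0,0]],
    [[0,0,0.042],[0,0,0]],
    [[0,0,0.042],[0,0,0]],
  ],
)

```text
time_s: 10.28
position: [0.5253, 0.331, 0.0609]
tool_rot: [[-0.992, 0.126, 0.0], [0.126, 0.992, 0.001], [-0.0, 0.001, -1.0]]
ft_force: [1.2, 1.9, 0.0]
grip_width: 0.0252
gripper_force: 59.2
```

Emit:
step_arm(
  targets=[
    [[0,0,0.005],[0,0,0]],
    [[0,0,0.01],[0,0,0]],
    [[0,0,0.015],[0,0,0]],
    [[0,0,0.02],[0,0,0]],
    [[0,0,0.023],[0,0,0]],
    [[0,0,0.025],[0,0,0]],
    [[0,0,0.025],[0,0,0]],
    [[0,0,0.025],[0,0,0]],
  ],
)

```text
time_s: 10.95
position: [0.5248, 0.3306, 0.0537]
tool_rot: [[-0.992, 0.126, -0.001], [0.126, 0.992, -0.0], [0.001, -0.0, -1.0]]
ft_force: [-2.1, -0.7, 5.5]
grip_width: 0.0256
gripper_force: 60.2
```

Emit:
step_arm(
  targets=[
    [[0,0,0.002],[0,0,0]],
    [[0,0,0.003],[0,0,0]],
    [[0,0,0.003],[0,0,0]],
    [[0,0,0.003],[0,0,0]],
    [[0,0,0.003],[0,0,0]],
    [[0,0,0.003],[0,0,0]],
  ],
)

```text
time_s: 11.45
position: [0.5248, 0.3307, 0.0536]
tool_rot: [[-0.992, 0.126, -0.0], [0.126, 0.992, -0.0], [0.0, -0.0, -1.0]]
ft_force: [-5.3, -1.7, 11.4]
grip_width: 0.0254
gripper_force: 60.7
```

Run:
```python
from h import *
S=get_image('scene');save('home',cv2.resize(S['img'][185:275,225:335],(733,600),interpolation=cv2.INTER_CUBIC))
o=env.observe();print(o['position'],o['ft_force'],o['gripper_force'])
```

```text
[0.52477563 0.33068417 0.05352409] [-4.4923071  -1.30198269 11.47048532] 60.74895355850458
```

View pics/home.png

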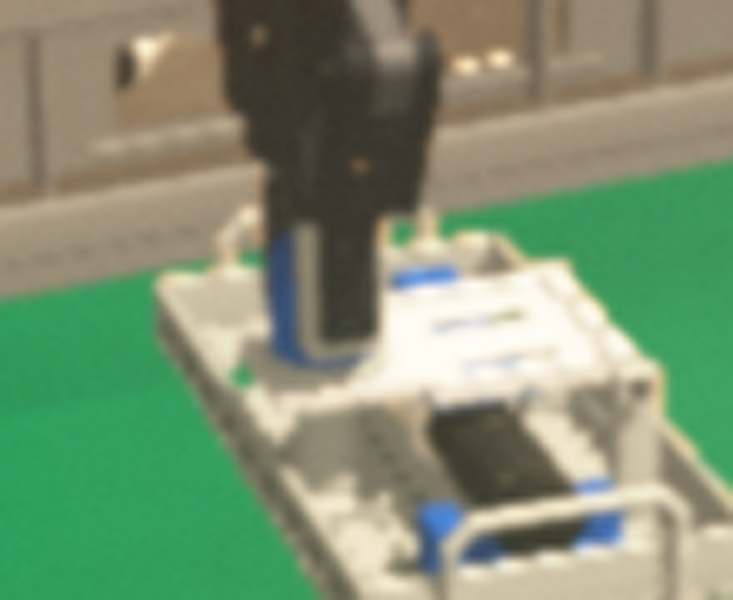

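The cap sits flat on the level flap at crop (325,350), upright in the pads. The perforator is in its cradles at (500,480), and the press reads about 11 N.

```bash
python3 -c "
from h import *
print(close_job())"
```

```text
the job is handed in; nothing more can be done
None
```

The flap is folded level over the perforator and the blue lock cap is on the stud, flange flat on the flap. I handed the job in at about 11.5 s with the gripper still on the cap, pressing down with about 11 N; `close_job()` did not report a verdict.

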